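# Dial open the gauge chest and slide its lid back

### The arm

A 7-joint arm with a two-finger parallel gripper is mounted at the origin on the work surface. World frame = base frame: x ahead of the robot, y to its left, z up, the work surface at z = 0. Lengths are in m, angles in rad, forces in N, time in s.
With the tool pointing down it reaches from about 0.4 to 0.9 m from the base axis. Payload 5.5 kg.
Tool frame: the origin (TCP) lies on the mounting face of the last link; the fingertips stand 173 mm ahead of it and the grasp point (between the pads) lies 155 mm ahead of it; x points along the fingers, z is the direction in which the jaws open and shut, and the axes are right-handed (so a half turn about x gives the same grasp; the last joint's range is limited). The gripper opens to 85 mm and grips with 20 to 120 N. Pads are 22 mm wide; open, the fingers measure 114 mm over their backs; the gripper's body (76 mm by 85 mm) begins 54 mm behind the grasp point. The pads swing forward as they close: fully open they stand 13 mm farther back than shut.
Start: joints at [1.393, 0.501, -0.427, 1.55, 0.221, 1.138, -0.21], TCP at [0.277, -0.588, 0.405] pointing down, gripper open.
Joint ranges: [-2.88, 2.88], [-0.31, 2.03], [-1.54, 1.56], [0.2, 2.42], [-1.41, 4.55], [0.19, 2.02], [-2.57, 2.57]. Speed limits (rad/s): [2.57, 2.57, 3.14, 3.14, 3.14, 3.14, 3.14].

### API

Orientations are given as [roll, pitch, yaw] about the fixed x, y, z axes, in that order (R = Rz(yaw) Ry(pitch) Rx(roll)).
In Python, from workcell import get_obs, grab_frame, close_job gives the robot as it stands. The module is installed in compiled form; this text tells all that it offers.
- The arm moves only by the tool arm_command, never from a script. Its argument "rows" is a list of rows, each a list of 7 numbers: the turn, a rotation vector about the tool's x, y, z in rad, then the shift along the tool's x, y, z in m, then the opening in per cent of the stroke, from 0 (shut) to 100 (fully open). In form: [[rx, ry, rz, dx, dy, dz, claw], ...]. A call has 1 to 5 rows; each row shifts and turns the pose as measured when the row begins, along the tool's axes as they then stand; what a row does not reach is not made up. A row lasts 1/8 s, in which the tool goes at most 62.5 mm and 10.7 degrees, less where a joint would pass 70% of its speed; a pose out of reach is approached as far as the arm can. A call is refused whole if a number of a shift passes 0.0625 or a number of a turn 0.188, either way. A call with a gripper value outside its range is refused whole. The fingers move at their own pace and stop on an object; "newtons" is the grip in N (left out, the last holds). Time passes only in rows, so rows that do not move let the fingers close. It gives the time, the measured TCP pose, the force and the opening at its end, in the units of the state.
- get_obs(): the state, without advancing time (a new reading comes with each control period).
- grab_frame(name): name is "scene" or "side" or "wrist"; returns a dict with "color" (400x640x3 uint8, red, green, blue), "z_map" (400x640 float32, m along the optical axis (not along the pixel's ray), 0 where there is no reading), "fx", "fy", "cx", "cy" (pixels), "R" (3x3) and "t" (3): a world point X has camera coordinates R X + t; the wrist camera has in their place "tool_from_camera" (4x4, takes a point from camera to tool coordinates, whose origin is the TCP and whose axes are the tool frame's). Camera axes: x right, y down, z forward; pixel columns grow to the right and rows downward; lengths in m; the calibration is good to about 2 mm. A picture is of the moment at which its call begins: read the wrist's pose just before it.
- close_job(): hands the job in, once; it reports no verdict.
The state is a dict: "time": time; "joints": joint angles; "dq": joint speeds; "effort": joint torques, N m; "tcp_pos": TCP position; "ee_rot": TCP orientation; "ft_force": force on the tool from outside, world axes, zero at the start; "wrist_torque": the same for the moment, N m; "grip_width": finger opening in m.
Only numpy, scipy, OpenCV 4.12 (cv2) and the standard library are available. Lean on these libraries where they do the work, as an engineer would, in place of code of your own. Each camera call takes 0.05 s, during which the arm holds its last target.

### The job

Unlock the grey gauge chest with its brass dial (marks count clockwise from the long mark 0): turn clockwise to mark 4, then anticlockwise past mark 3 once and on round to stop at mark 3 the second time, then slowly clockwise until you feel the dial stop dead somewhere near mark 7 (do not force it past the stop), letting go and re-taking the dial as often as you need. Then slide the lid with the steel knob fully open under the fixed lid beside it and let go, leaving everything else on the bench and on the chest where it is.

Things in the scene. Friction and masses are not known exactly. Their poses are not given: they have to be found in the camera images.
- chest: fixed low grey steel gauge chest, 220 mm (its x) by 500 mm (its y), top at 100 mm; origin at the centre of its underside. Along its y: dial plate (-250 to -60 mm) with the dial's axis at x 0, y -155; the sliding lid, a dark panel 17 mm lower than the top (-60 to 95); the fixed lid, flush with the top (95 to 250), under which the sliding lid passes.
- mark0 (a point): inner end of the long mark (mark 0) on the dial plate, 60 mm from the dial's axis on the chest's +x side. Twelve black marks stand round the dial, 30 degrees apart; marks 1 to 11 follow mark 0 clockwise seen from above (3, 6 and 9 are of middle length).
- dial (a joint): angle of the brass dial in rad, growing clockwise seen from above, not wrapped, at the start -0.7 to 0.5; at n * 0.5236 the dial's black line points to mark n. It turns without end, with light friction (about 0.1 N m) and a faint click once a turn, and stays where it is left. From the start: up to 2.094 (mark 4), down to -4.712 (mark 3, second time), up to the stop.
- dial_line (a point): outer end of the black line on the dial's disc, 53 mm from its axis. The dial carries the lock's wheels round, at up to 2 rad/s: marks 4 and 3 are each good within about 8 degrees and must not be overshot and turned back, as the wheels stay where they were pushed. If one was spoilt, clear the lock with three whole turns clockwise and begin again.
- dial_hub (a point): centre of the dial plate's top, on the dial's axis. From the second mark 3 turn clockwise, under 1 rad/s, for 1.7 to 2.5 rad: the bolt drops and the dial stops dead. The drop point is worn, up to 20 degrees either side of mark 7 (-2.618), so find it by feel with a light grip: forced with more than about 1 N m the dial jumps past and the lid stays locked; turn back and feel again.
- dial_grip (a point): on the dial's axis, at mid height of its upright round fluted brass grip, 50 mm across, top 20 mm above this point. The dial's disc, 110 mm across, lies 24 mm below this point, the chest's top 32 mm below. Any yaw grips it; let go and take it again to turn it further. Its axes turn with the dial (z up).
- lid (a joint): sliding lid's travel in m: 0 shut, 0.100 fully open against its stop, along the chest's +y, under the fixed lid; friction about 2 N. Locked (1 mm of play) until the bolt has dropped.
- lid_knob (a point): centre of the sliding lid's upright round steel knob, 32 mm across, on a thinner stem; the knob's top is 16 mm above this point, its underside 18 mm below, the lid's surface 32 mm below. Axes parallel to the chest's.
- valve_a: loose brass valve insert standing on the chest's fixed lid, flange 83 mm across, 85 mm tall; origin under its flange; leave it
- valve_b: loose brass valve insert on the bench, flange 92 mm across, 85 mm tall; leave it
- valve_c: loose brass valve insert on the bench, flange 101 mm across, 85 mm tall; leave it
- hammer: loose hammer lying on the bench, 260 mm long; leave it
- sleeve: loose thick brass tube standing on the bench, 90 mm across, 190 mm tall; leave it
- jar: loose amber glass jar on the bench, 68 mm across, 90 mm tall; leave it

How it is judged:
By the outcome, as a careful person would: the job done as asked, in the order asked, and still so for the second after the job is handed in, with the robot touching nothing.
It also fails if it takes over 72 s, if anything falls off the work surface, if the arm or the gripper's body presses on something with over 40 N, if the wrist force passes 120 N, or if a joint passes its speed limit or range.

## Working session

There is one attempt and no reset: what is moved stays moved. The work goes in short steps, Python scripts to look and compute and a tool call to move; the robot and the scene stay as the last step left them, time stands still between calls to the robot, and variables do not carry over. Pictures are saved under pics/ and viewed, and the job is handed in when it is done.

Besides the shell and the picture viewer there is one more tool, called after "Request:" in YAML: its name, and indented under it one key for each argument. arm_command: Moves the arm, as the interface text tells. Its arguments: {"type":"object","properties":{"rows":{"type":"array","items":{"type":"array","items":{"type":"number"}}},"newtons":{"type":"number"}},"required":["rows"]}

```bash
mkdir -p pics
python3 - <<'E'
from workcell import *
import cv2
o=get_obs();print({k:(v if not hasattr(v,'tolist') else v.tolist()) for k,v in o.items()})
for n in ["scene","side","wrist"]:
    f=grab_frame(n);cv2.imwrite(f"pics/a_{n}.png",f["color"][:,:,::-1])
    print(n,f["fx"],f["fy"],f["cx"],f["cy"]); print(f.get("R"),f.get("t"),f.get("tool_from_camera"))
E
```

```text
{'time': 0.0, 'joints': [1.3931772987207576, 0.5018455389340769, -0.4268214653635652, 1.5514349733889865, 0.22080548975204478, 1.1382529204913485, -0.21030655009286484], 'dq': [0.001004918438534846, -0.0001935314491772139, -0.00037524831609790356, 0.0032185204931662772, 0.001115165269710889, -0.002179646667807172, 0.00047502698907663833], 'effort': [0.00045647110709978733, -56.952635049819946, -5.816307216882706, -28.0941903591156, 0.010698428959585726, 0.011907781299669296, -2.795904947561212e-06], 'tcp_pos': [0.277160924156296, -0.587568434216898, 0.4036693842967133], 'ee_rot': [3.0957460267594, 1.568914919595065, 1.9658428835925472], 'ft_force': [-0.013444039224922473, -0.43978450707078737, 0.14943967455568474], 'wrist_torque': [-0.03802118774901699, -0.014231540060510235, 0.006506678990300779], 'grip_width': 0.08516102995706804}
scene 366.1794311077042 366.1794311077042 322.0417040191691 199.93372033491903
[[-0.05607174  0.99830001  0.01590739]
 [ 0.66294946  0.04913988 -0.74704972]
 [-0.74656143 -0.03134258 -0.66457781]] [ 0.00268848 -0.26784509  1.57676911] None
side 441.334282650748 441.334282650748 319.7542678534662 206.0440355970795
[[-0.99672438 -0.0803245  -0.00940648]
 [-0.03765729  0.56389026 -0.82499073]
 [ 0.0715712  -0.82193415 -0.56506797]] [0.52744091 0.09771175 1.47225555] None
wrist 298.8154785338111 298.8154785338111 321.34286243335094 203.3065288035915
None None [[-6.63293405e-04 -3.12664615e-01  9.49863358e-01  3.07777845e-02]
 [-8.48410582e-04 -9.49863049e-01 -3.12665106e-01  7.96101162e-02]
 [ 9.99999420e-01 -1.01326283e-03  3.64769927e-04 -2.16637138e-04]
 [ 0.00000000e+00  0.00000000e+00  0.00000000e+00  1.00000000e+00]]
```

View pics/a_scene.png

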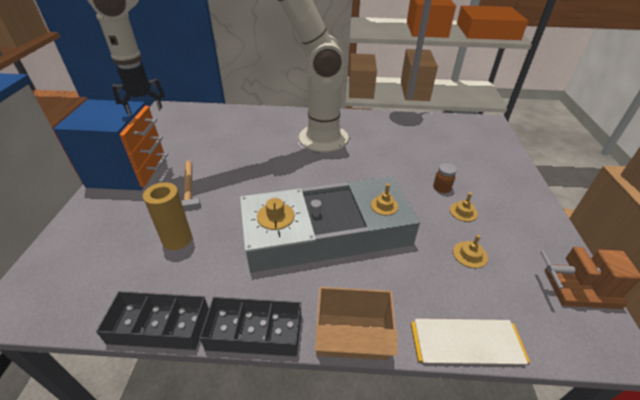

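View pics/a_side.png

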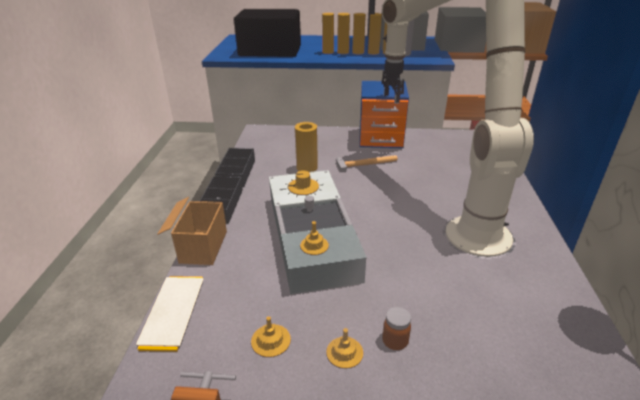

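View pics/a_wrist.png

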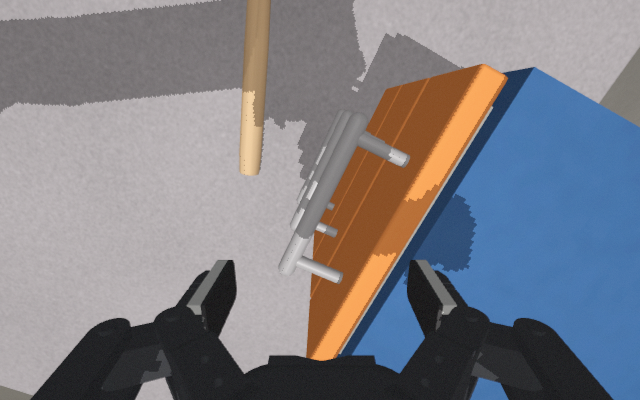

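The scene view shows the chest with its dial at about (276,212), knob (316,208) and valve_a (385,200). In the side view the dial is at (303,182) and the knob at (309,205). I'll zoom in and measure.

```bash
cat > h.py <<'E'
import numpy as np, cv2
from workcell import *
from scipy.spatial.transform import Rotation as Ro
def T():
    o=get_obs(); R=Ro.from_euler('xyz',o['ee_rot']).as_matrix(); return np.array(o['tcp_pos']),R
def cam(f,pose=None):
    if f.get("R") is not None and "tool_from_camera" not in f:
        R=np.array(f["R"]);t=np.array(f["t"]); return R.T,-R.T@t
    p,R=pose; M=np.array(f["tool_from_camera"]); return R@M[:3,:3],p+R@M[:3,3]
def ray(f,u,v,z,pose=None):
    A,c=cam(f,pose); d=A@np.array([(u-f["cx"])/f["fx"],(v-f["cy"])/f["fy"],1]); return c+d*(z-c[2])/d[2]
def cloud(f,pose=None):
    A,c=cam(f,pose); v,u=np.mgrid[:400,:640]; Z=f["z_map"]
    P=np.stack([(u-f["cx"])/f["fx"]*Z,(v-f["cy"])/f["fy"]*Z,Z],-1); W=P@A.T+c; W[Z==0]=np.nan; return W
def proj(f,X,pose=None):
    A,c=cam(f,pose); q=A.T@(np.array(X)-c); return f["fx"]*q[0]/q[2]+f["cx"],f["fy"]*q[1]/q[2]+f["cy"]
E
python3 - <<'E'
from h import *
for n,b in [("scene",(230,165,200,120)),("side",(250,150,130,150))]:
    f=grab_frame(n); W=cloud(f); x,y,w,h=b
    cv2.imwrite(f"pics/b_{n}.png",cv2.resize(f["color"][y:y+h,x:x+w,::-1],None,fx=4,fy=4,interpolation=cv2.INTER_CUBIC))
    m=(abs(W[...,2]-.1)<.006); mm=np.zeros((400,640),np.uint8); mm[y:y+h,x:x+w]=m[y:y+h,x:x+w]
    P=W[mm>0]; P=P[:,:2]; r=cv2.minAreaRect((P*1000).astype(np.float32)); print(n,r,cv2.boxPoints(r), W[mm>0][:,2].mean())
    # brass dial grip top
    m=(abs(W[...,2]-.152)<.006); mm=np.zeros((400,640),np.uint8); mm[y:y+h,x:x+w]=m[y:y+h,x:x+w]
    k,l,s,c=cv2.connectedComponentsWithStats(mm)
    for i in range(1,k):
        if s[i,4]>8: print(s[i],c[i],W[l==i].mean(0),np.ptp(W[l==i],axis=0))
E
```

```text
scene ((552.6006469726562, 43.304595947265625), (226.75262451171875, 502.32244873046875), 16.002212524414062) [[ 374.3788   253.47862]
 [ 512.85626 -229.37936]
 [ 730.8225  -166.86943]
 [ 592.34503  315.98856]] 0.10092995963819833
[383 191   8   6  35] [386.37142857 193.94285714] [0.53207585 0.21349206 0.15117685] [0.019499   0.02093507 0.01145631]
[266 197  18  14 194] [274.62886598 203.57216495] [ 0.59873178 -0.10531417  0.15225909] [0.05335348 0.04933166 0.01055817]
side ((580.3099365234375, -51.069793701171875), (222.680908203125, 703.6883544921875), 16.016225814819336) [[ 376.21414  256.39716]
 [ 570.36847 -419.97656]
 [ 784.40576 -358.53674]
 [ 590.2514   317.83698]] 0.09938674184917354
[295 171  15   9  96] [302.125      174.82291667] [ 0.59669182 -0.10259588  0.15096526] [0.04816591 0.0503328  0.00975644]
[310 231   8   6  32] [313.6875 233.1875] [0.52733722 0.2182962  0.15074253] [0.02065225 0.02091846 0.01094252]
```

```bash
ls pics
```

```text
a_scene.png
a_side.png
a_wrist.png
b_scene.png
b_side.png
```

View pics/b_scene.png

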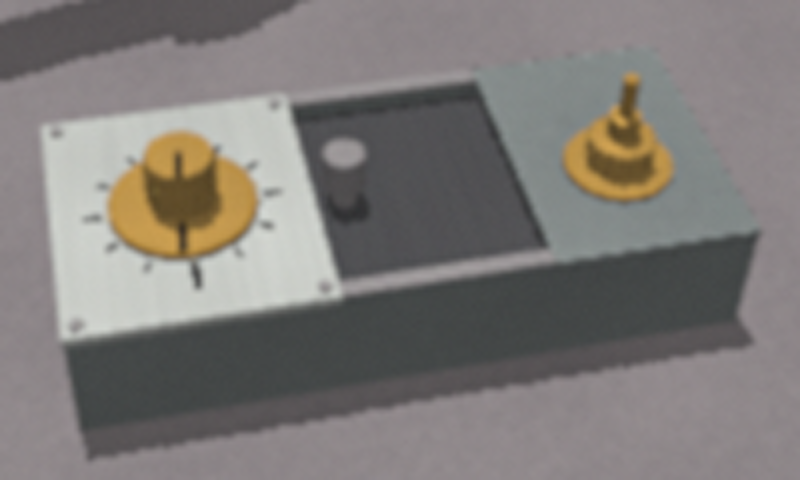

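View pics/b_side.png

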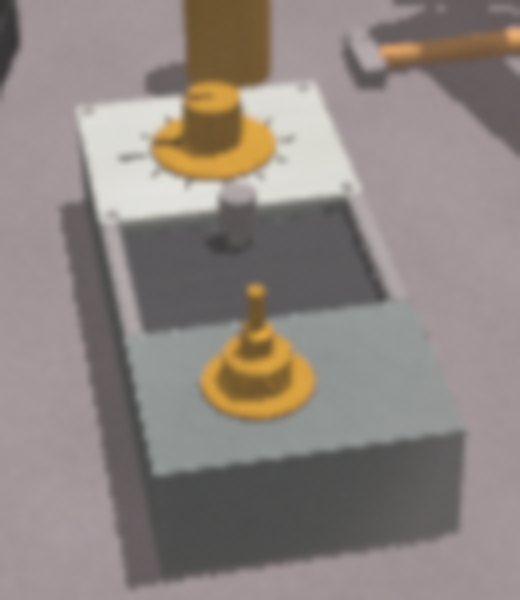

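Run:
```python
from h import *
f=grab_frame("scene"); 
c=np.array([.5975,-.104])
for nm,p,z in [("line",(183.5,248),.108),("mark0in",(194,263),.1),("mark0out",(199,288),.1),("griptop line in",(178,155),.152)]:
    X=ray(f,230+p[0]/4,165+p[1]/4,z); d=X[:2]-c; print(nm,X,np.hypot(*d),np.degrees(np.arctan2(d[1],d[0])))
W=cloud(f)
# sleeve
m=(W[...,2]>.17)&(W[...,2]<.2)&(W[...,0]>.2)&(W[...,1]<-.2)&(W[...,1]>-.6); m[:, :140]=0
print("sleeve",np.nanmean(W[m],axis=0),np.ptp(W[m],axis=0))
# knob top z=.083+.048=.131
m=np.zeros((400,640),bool); m[195:215,308:325]=1; m&=abs(W[...,2]-.131)<.006; print("knob",W[m].mean(0),np.ptp(W[m],axis=0))
p,R=T(); print(p,R)
print("shift to hover in tool",R.T@(np.array([.597,-.104,.42])-p))
```

```text
line [ 0.64721452 -0.09749339  0.108     ] 0.050138506981865054 7.456454278829574
mark0in [ 0.65350151 -0.08969853  0.1       ] 0.05779879941013075 14.325809054918869
mark0out [ 0.67671178 -0.08285963  0.1       ] 0.08198427092865694 14.943052732664151
griptop line in [ 0.59934874 -0.10561549  0.152     ] 0.0024551287189863887 -41.14804490338111
sleeve [ 0.62152934 -0.41253349  0.18573716] [0.37080055 0.20464219 0.02987512]
knob [0.56547802 0.00911569 0.13074301] [0.03148544 0.02957552 0.00915132]
[ 0.27728032 -0.5877771   0.40434437] [[-2.25990081e-04  9.04405155e-01  4.26674659e-01]
 [ 5.85050155e-04  4.26674716e-01 -9.04404967e-01]
 [-9.99999803e-01  4.52395232e-05 -6.25546630e-04]]
shift to hover in tool [-0.01544485  0.4955723  -0.30112392]
```

Request:
arm_command:
  rows:
    - [0,0,0,-0.006,0.06,-0.037,100]
    - [0,0,0,-0.006,0.06,-0.037,100]
    - [0,0,0,-0.005,0.06,-0.037,100]
    - [0,0,0,0,0.06,-0.037,100]
    - [0,0,0,0,0.06,-0.037,100]
  newtons: 20

```text
time: 0.92
tcp_pos: [0.4493, -0.3252, 0.4193]
ee_rot: [-0.544, 1.568, -1.688]
ft_force: [0.6, -1.3, -0.5]
grip_width: 0.0855
```

```bash
cat > st.py <<'E'
from h import *
import sys
g=np.array([float(a) for a in sys.argv[1:4]]) if len(sys.argv)>3 else np.array([.597,-.104,.42])
o=get_obs();p,R=T(); print("t",round(o['time'],3),"p",p.round(4),"j",np.round(o['joints'],3))
print("x",R[:,0].round(4),"yawY(deg) ",np.degrees(np.arctan2(R[1,1],R[0,1])).round(2),"shift",(R.T@(g-p)).round(4),"tilt-fix",(R.T@np.cross(R[:,0],[0,0,-1])).round(4))
print("F",np.round(o['ft_force'],2),"M",np.round(o['wrist_torque'],3),"w",round(o['grip_width'],4))
E
python3 st.py
```

```text
t 0.925 p [ 0.4493 -0.3252  0.4193] j [ 1.029  0.331 -0.554  1.775  0.197  1.089 -0.736]
x [-3.0e-04 -2.3e-03 -1.0e+00] yawY(deg)  24.48 shift [-0.0012  0.2261 -0.1402] tilt-fix [0.     0.002  0.0012]
F [ 0.59 -1.27 -0.46] M [-0.077 -0.053  0.003] w 0.0855
```

Request:
arm_command:
  rows:
    - [0,0,0,0,0.061,-0.038,100]
    - [0,0,0,0,0.061,-0.038,100]
    - [0,0,0,0,0.061,-0.038,100]
    - [0,0,0,0,0.055,-0.034,100]
    - [0,0.002,0.001,0,0.01,-0.006,100]

```text
time: 1.55
tcp_pos: [0.5956, -0.1014, 0.42]
ee_rot: [1.235, 1.567, 0.098]
ft_force: [-0.8, -0.4, -0.1]
grip_width: 0.0856
```

```bash
python3 st.py
python3 - <<'E'
from h import *
pose=T();f=grab_frame("wrist");cv2.imwrite("pics/c.png",f["color"][:,:,::-1])
print(proj(f,[.597,-.104,.152],pose),proj(f,[.597,-.104,.108],pose))
E
```

```text
t 1.55 p [ 0.5956 -0.1014  0.42  ] j [ 0.6    0.439 -0.631  1.652  0.279  1.139 -1.24 ]
x [ 3.7e-03  4.0e-04 -1.0e+00] yawY(deg)  24.84 shift [0.     0.0002 0.003 ] tilt-fix [ 0.      0.0012 -0.0035]
F [-0.82 -0.37 -0.09] M [-0.021  0.034 -0.015] w 0.0856
(np.float64(324.6396308977797), np.float64(205.85080912766577)) (np.float64(324.0826453423647), np.float64(191.57492522721836))
```

View pics/c.png

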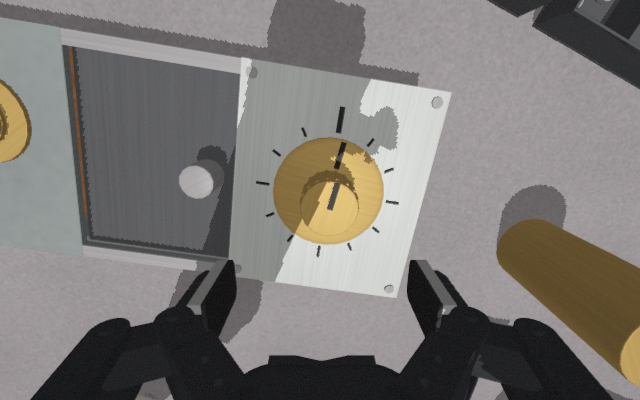

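The wrist view shows the dial from above: disc near (329,191), line end (343,142), mark 0 (341,120). I'll measure it through the marks.

```bash
cat > dial.py <<'E'
from h import *
def measure(save=None,c0=(.597,-.104)):
    pose=T();f=grab_frame("wrist")
    hsv=cv2.cvtColor(f["color"],cv2.COLOR_RGB2HSV)
    if save: cv2.imwrite(save,f["color"][:,:,::-1])
    m=(hsv[...,2]<60).astype(np.uint8)
    k,l,s,c=cv2.connectedComponentsWithStats(m)
    out=[]
    for i in range(1,k):
        if 5<s[i,4]<400:
            X=ray(f,*c[i],.1,pose);d=X[:2]-np.array(c0);r=np.hypot(*d)
            if r<.095: out.append((round(float(np.degrees(np.arctan2(d[1],d[0]))),1),round(r*1000,1),X[:2].round(4),s[i,4],c[i].round(1)))
    for q in sorted(out,key=lambda q:q[0]): print(*q)
    return f,pose
if __name__=="__main__": measure()
E
python3 dial.py
```

```text
-18.4 64.3 [ 0.658  -0.1243] 16 [369.3 141.4]
-1.2 28.1 [ 0.6251 -0.1046] 35 [335.8 163.9]
2.6 44.0 [ 0.6409 -0.102 ] 62 [340.5 148. ]
12.7 69.3 [ 0.6646 -0.0888] 112 [338.8 118.7]
43.8 59.9 [ 0.6402 -0.0625] 16 [302.5 131. ]
76.1 59.3 [ 0.6112 -0.0464] 16 [275.1 151.9]
108.2 61.9 [ 0.5776 -0.0452] 22 [261.3 182.1]
140.0 62.1 [ 0.5494 -0.0641] 14 [268.6 213.9]
170.4 64.2 [ 0.5337 -0.0933] 13 [288.8 237.4]
```

Run:
```python
from h import *
pose=T();f=grab_frame("wrist");print(pose[0], get_obs()['dq'])
g=cv2.cvtColor(f["color"],cv2.COLOR_RGB2GRAY)
bh=cv2.morphologyEx(g,cv2.MORPH_BLACKHAT,np.ones((11,11),np.uint8))
m=(bh>45).astype(np.uint8)
k,l,s,c=cv2.connectedComponentsWithStats(m); P=[]
for i in range(1,k):
    X=ray(f,*c[i],.1,pose)[:2]; d=X-[.597,-.107]; r=np.hypot(*d)
    if s[i,4]>8 and r<.08: P.append(X); print(np.degrees(np.arctan2(d[1],d[0])).round(1),(r*1000).round(1),X.round(4),s[i,4],c[i].round(1))
```

```text
[ 0.59452428 -0.10501702  0.41956503] [ 0.03918882 -0.00809619  0.03119392  0.0110573   0.0064009   0.00113757
  0.00506836]
14.8 69.9 [ 0.6646 -0.0891] 146 [336.4 115.9]
45.7 62.0 [ 0.6403 -0.0626] 31 [299.8 128.2]
-15.9 63.3 [ 0.6579 -0.1243] 29 [366.8 138.7]
5.8 37.9 [ 0.6347 -0.1032] 141 [336.2 151.6]
76.9 62.2 [ 0.6111 -0.0465] 28 [272.3 149.5]
-33.6 73.5 [ 0.6582 -0.1477] 9 [388.6 148.7]
-30.2 52.0 [ 0.6419 -0.1331] 48 [367.3 157.8]
-46.0 64.4 [ 0.6418 -0.1533] 35 [385.6 166.4]
-56.0 24.9 [ 0.6109 -0.1276] 96 [348.1 183.7]
107.7 64.7 [ 0.5773 -0.0454] 37 [258.7 180.2]
-105.8 7.8 [ 0.5949 -0.1145] 180 [329.4 192.5]
-75.6 67.1 [ 0.6137 -0.172 ] 42 [388.7 198.9]
138.0 64.0 [ 0.5495 -0.0642] 23 [266.3 211.7]
175.9 41.1 [ 0.556  -0.1041] 21 [304.4 221.3]
-104.8 66.1 [ 0.5802 -0.1709] 25 [372.4 226.4]
167.9 65.2 [ 0.5332 -0.0933] 23 [286.4 235.7]
-133.7 66.1 [ 0.5513 -0.1548] 26 [346.3 243.4]
-162.9 67.7 [ 0.5323 -0.127 ] 34 [315.2 248.3]
```

```bash
cat > line.py <<'E'
from h import *
import sys
def line(save=None,c=(.5956,-.1087),thr=45):
    pose=T();f=grab_frame("wrist")
    if save: cv2.imwrite(save,f["color"][:,:,::-1])
    g=cv2.cvtColor(f["color"],cv2.COLOR_RGB2GRAY)
    bh=cv2.morphologyEx(g,cv2.MORPH_BLACKHAT,np.ones((11,11),np.uint8))
    hsv=cv2.cvtColor(f["color"],cv2.COLOR_RGB2HSV)
    m=((hsv[...,2]<70)).astype(np.uint8)
    # world radius limits on disc
    A,cc=cam(f,pose); v,u=np.mgrid[:400,:640]
    d=np.stack([(u-f["cx"])/f["fx"],(v-f["cy"])/f["fy"],np.ones_like(u,float)],-1)@A.T
    X=cc+d*((.108-cc[2])/d[...,2])[...,None]; dx=X[...,0]-c[0];dy=X[...,1]-c[1]; r=np.hypot(dx,dy)
    m[(r<.030)|(r>.055)]=0
    k,l,s,ce=cv2.connectedComponentsWithStats(m)
    for i in range(1,k):
        if s[i,4]>15:
            q=l==i; a=np.degrees(np.arctan2(dy[q].mean(),dx[q].mean())); print("line cand: area",s[i,4],"px",ce[i].round(1),"r",(r[q].min()*1000).round(),(r[q].max()*1000).round(),"world ang",a.round(1),"dial(mod360) deg",((16.04-a+180)%360-180).round(1))
    return f,pose
if __name__=="__main__": line(sys.argv[1] if len(sys.argv)>1 else None)
E
python3 line.py; python3 st.py .5956 -.108 .4
```

```text
line cand: area 121 px [334.2 148.1] r 30.0 53.0 world ang 9.2 dial(mod360) deg 6.8
t 1.75 p [ 0.5934 -0.1088  0.4193] j [ 0.608  0.438 -0.625  1.654  0.281  1.139 -1.238]
x [ 9.0e-04 -3.8e-03 -1.0e+00] yawY(deg)  24.3 shift [0.0193 0.0024 0.0001] tilt-fix [-0.      0.0039  0.0007]
F [-0.76 -0.18  0.35] M [ 0.038  0.045 -0.018] w 0.0853
```

Request:
arm_command:
  rows:
    - [-0.18,0.002,0,0.01,0.002,0,100]
    - [-0.18,0,0,0.005,0,0,100]
    - [-0.18,0,0,0.005,0,0,100]
    - [-0.18,0,0,0,0,0,100]
    - [-0.18,0,0,0,0,0,100]

```text
time: 2.38
tcp_pos: [0.5904, -0.1229, 0.3979]
ee_rot: [-1.735, 1.559, -1.974]
ft_force: [-0.2, -0.0, -0.1]
grip_width: 0.0851
```

```bash
python3 st.py .5956 -.108 .29; python3 line.py
```

```text
t 2.375 p [ 0.5904 -0.1229  0.3979] j [ 0.748  0.51  -0.803  1.671  0.409  1.138 -0.407]
x [-0.0046 -0.0107 -0.9999] yawY(deg)  76.29 shift [0.1077 0.017  0.0017] tilt-fix [-0.     -0.0019  0.0114]
F [-0.2  -0.   -0.08] M [ 0.036 -0.018  0.013] w 0.0851
line cand: area 144 px [369.  159.8] r 30.0 53.0 world ang 8.9 dial(mod360) deg 7.1
```

Request:
arm_command:
  rows:
    - [0,-0.002,0.011,0.025,0.012,0.001,100]
    - [0,0,0,0.025,0.005,0.001,100]
    - [0,0,0,0.02,0,0,100]
    - [0,0,0,0,0,0,100]

```text
time: 2.92
tcp_pos: [0.5937, -0.1174, 0.3255]
ee_rot: [-1.644, 1.565, -1.9]
ft_force: [0.1, -0.3, -0.1]
grip_width: 0.0856
```

```bash
python3 st.py .5956 -.108 .29; python3 line.py pics/d.png
```

```text
t 2.925 p [ 0.5937 -0.1174  0.3255] j [ 0.702  0.592 -0.755  1.729  0.474  1.013 -0.482]
x [-0.0019 -0.0055 -1.    ] yawY(deg)  75.35 shift [ 0.0354  0.0098 -0.0005] tilt-fix [ 0.     -0.0004  0.0058]
F [ 0.07 -0.34 -0.11] M [ 0.018  0.017 -0.018] w 0.0856
line cand: area 275 px [380.8 191. ] r 30.0 53.0 world ang 9.0 dial(mod360) deg 7.0
```

View pics/d.png

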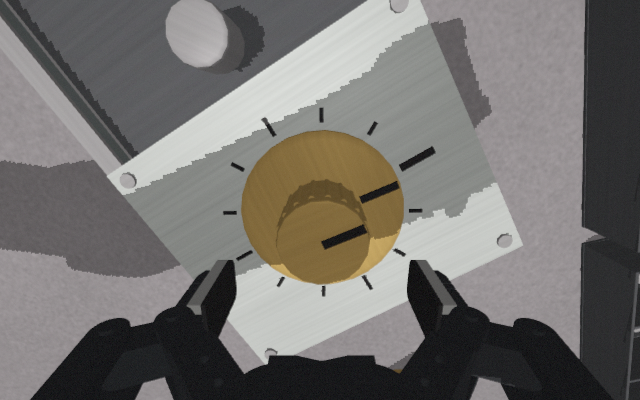

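Run:
```python
from h import *
pose=T();f=grab_frame("wrist");W=cloud(f,pose)
m=(abs(W[...,2]-.152)<.004)&(np.hypot(W[...,0]-.596,W[...,1]+.107)<.04)
(c,r)=cv2.minEnclosingCircle((W[m][:,:2]*1000).astype(np.float32)); print(c,r,W[m].mean(0))
```

```text
(595.9183959960938, -108.46221923828125) 25.068878173828125 [ 0.59634354 -0.10686557  0.15202506]
```

Request:
arm_command:
  rows:
    - [0,0,0.006,0.018,0.01,0,100]
    - [0,0,0,0.01,0.004,0,100]
    - [0,0,0,0.003,0,0,100]

```text
time: 3.4
tcp_pos: [0.5994, -0.1022, 0.2963]
ee_rot: [0.24, 1.564, -0.015]
ft_force: [0.5, -0.5, 0.1]
grip_width: 0.0852
```

```bash
python3 st.py .5956 -.108 .29
```

```text
t 3.4 p [ 0.5994 -0.1022  0.2963] j [ 0.663  0.63  -0.736  1.744  0.505  0.958 -0.529]
x [ 6.6e-03 -1.0e-04 -1.0e+00] yawY(deg)  75.38 shift [ 0.0063 -0.0066 -0.0023] tilt-fix [-0.      0.0064 -0.0016]
F [ 0.51 -0.53  0.09] M [-0.002  0.004 -0.033] w 0.0852
```

Request:
arm_command:
  rows:
    - [0,0.006,-0.002,0.004,-0.004,-0.002,100]
    - [0,0,0,0.002,0,0,100]

```text
time: 3.65
tcp_pos: [0.5964, -0.1056, 0.2898]
ee_rot: [-1.875, 1.57, -2.129]
ft_force: [0.9, 0.1, 0.5]
grip_width: 0.0855
```

```bash
python3 st.py .5959 -.1085 .29
```

```text
t 3.65 p [ 0.5964 -0.1056  0.2898] j [ 0.666  0.637 -0.731  1.751  0.509  0.953 -0.527]
x [-5.e-04 -7.e-04 -1.e+00] yawY(deg)  75.41 shift [-0.0002 -0.0029  0.0003] tilt-fix [-0.     -0.0003  0.0008]
F [0.86 0.1  0.52] M [0.023 0.027 0.034] w 0.0855
```

Request:
arm_command:
  rows:
    - [0,0,0,0,-0.002,0,100]
    - [0,0,0,0,-0.001,0,40]
    - [0,0,0,0,0,0,0]
    - [0,0,0,0,0,0,0]
    - [0,0,0,0,0,0,0]
  newtons: 20

```text
time: 4.28
tcp_pos: [0.5961, -0.1094, 0.2905]
ee_rot: [-0.387, 1.569, -0.643]
ft_force: [-0.5, 0.6, -1.0]
grip_width: 0.0492
```

```bash
python3 st.py .5959 -.1085 .29; python3 line.py pics/e.png
```

```text
t 4.275 p [ 0.5961 -0.1094  0.2905] j [ 0.672  0.636 -0.731  1.751  0.509  0.952 -0.521]
x [ 0.0016 -0.0012 -1.    ] yawY(deg)  75.35 shift [ 0.0005  0.0008 -0.0004] tilt-fix [0.     0.0019 0.0008]
F [-0.48  0.63 -1.03] M [ 0.019 -0.118  0.034] w 0.0492
line cand: area 382 px [390.6 225. ] r 30.0 53.0 world ang 8.9 dial(mod360) deg 7.2
line cand: area 1291 px [376.3 286.6] r 30.0 55.0 world ang -49.3 dial(mod360) deg 65.4
line cand: area 869 px [252.9 285.6] r 30.0 55.0 world ang -166.0 dial(mod360) deg -177.9
```

View pics/e.png

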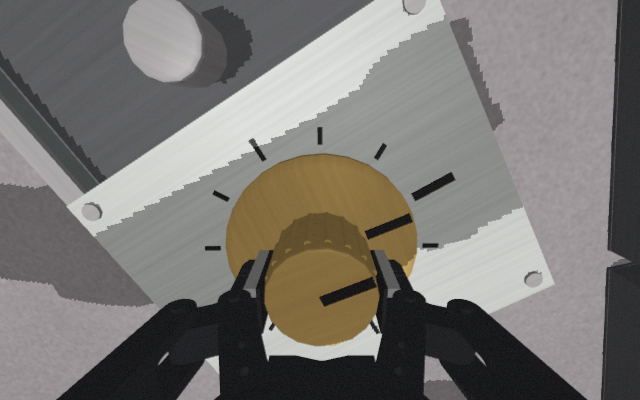

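Request:
arm_command:
  rows:
    - [0.1,0,0,0,0,0,0]
    - [0.1,0,0,0,0,0,0]
    - [0.1,0,0,0,0,0,0]
    - [0.1,0,0,0,0,0,0]

```text
time: 4.82
tcp_pos: [0.5958, -0.1092, 0.2905]
ee_rot: [-0.375, 1.569, -1.041]
ft_force: [0.5, -0.1, 0.5]
grip_width: 0.0495
```

```bash
python3 st.py .5959 -.1085 .29; python3 line.py | head -1
```

```text
t 4.825 p [ 0.5958 -0.1092  0.2905] j [ 0.609  0.606 -0.638  1.753  0.439  0.928 -0.879]
x [ 8.0e-04 -1.4e-03 -1.0e+00] yawY(deg)  51.83 shift [ 0.0005  0.0006 -0.0003] tilt-fix [-0.      0.0015  0.0006]
F [ 0.55 -0.13  0.47] M [-0.137 -0.101  0.152] w 0.0495
line cand: area 375 px [390.7 225.1] r 30.0 53.0 world ang -14.5 dial(mod360) deg 30.6
```

Request:
arm_command:
  rows:
    - [0.15,0,0,0,0,0,0]
    - [0.15,0,0,0,0,0,0]
    - [0.15,0,0,0,0,0,0]
    - [0.15,0,0,0,0,0,0]
    - [0.15,0,0,0,0,0,0]

```text
time: 5.5
tcp_pos: [0.5955, -0.1084, 0.2905]
ee_rot: [-0.2, 1.569, -1.632]
ft_force: [1.8, -0.4, -0.1]
grip_width: 0.0495
```

```bash
python3 st.py .5959 -.1085 .29; python3 line.py | head -1
```

```text
t 5.5 p [ 0.5955 -0.1084  0.2905] j [ 0.483  0.563 -0.462  1.759  0.312  0.893 -1.548]
x [-1.0e-04 -1.6e-03 -1.0e+00] yawY(deg)  7.92 shift [0.0005 0.0004 0.0001] tilt-fix [-0.      0.0016  0.0003]
F [ 1.82 -0.4  -0.13] M [-0.103 -0.184  0.131] w 0.0495
line cand: area 383 px [390.8 225. ] r 30.0 53.0 world ang -58.1 dial(mod360) deg 74.1
```

Request:
arm_command:
  rows:
    - [0.15,0,0,0,0,0,0]
    - [0.15,0,0,0,0,0,0]
    - [0.15,0,0,0,0,0,0]
    - [0.15,0,0,0,0,0,0]
    - [0.07,0,0,0,0,0,0]

```text
time: 6.18
tcp_pos: [0.5957, -0.1076, 0.2905]
ee_rot: [0.387, 1.569, -1.721]
ft_force: [0.4, -1.2, -0.9]
grip_width: 0.0491
```

```bash
python3 st.py .5959 -.1085 .29; python3 line.py | head -1
```

```text
t 6.175 p [ 0.5957 -0.1076  0.2905] j [ 0.365  0.538 -0.305  1.763  0.205  0.872 -2.14 ]
x [-3.0e-04 -2.1e-03 -1.0e+00] yawY(deg)  -30.79 shift [0.0005 0.0007 0.0006] tilt-fix [ 0.      0.0019 -0.0008]
F [ 0.39 -1.24 -0.94] M [-0.165 -0.14   0.179] w 0.0491
line cand: area 381 px [390.3 225.2] r 30.0 53.0 world ang -96.7 dial(mod360) deg 112.8
```

Request:
arm_command:
  rows:
    - [0.07,0,0,0,0,0,0]
    - [0.04,0,0,0,0,0,0]
    - [0,0,0,0,0,0,0]

```text
time: 6.6
tcp_pos: [0.5957, -0.1075, 0.2905]
ee_rot: [0.432, 1.569, -1.782]
ft_force: [0.4, -0.4, 0.7]
grip_width: 0.0491
```

```bash
python3 st.py .5959 -.1085 .29; python3 line.py | head -1
```

```text
t 6.6 p [ 0.5957 -0.1075  0.2905] j [ 0.347  0.535 -0.281  1.763  0.189  0.87  -2.233]
x [-5.0e-04 -2.1e-03 -1.0e+00] yawY(deg)  -36.84 shift [0.0005 0.0007 0.0007] tilt-fix [ 0.      0.002  -0.0009]
F [ 0.4  -0.38  0.73] M [-0.116 -0.072 -0.091] w 0.0491
line cand: area 374 px [390.3 225.3] r 30.0 53.0 world ang -102.9 dial(mod360) deg 118.9
```

Request:
arm_command:
  rows:
    - [-0.15,0.002,0,0,0,0,0]
    - [-0.17,0,0,0,0,0,0]
    - [-0.17,0,0,0,0,0,0]
    - [-0.17,0,0,0,0,0,0]
    - [-0.17,0,0,0,0,0,0]

```text
time: 7.28
tcp_pos: [0.5955, -0.1085, 0.2905]
ee_rot: [-0.151, 1.569, -1.502]
ft_force: [1.9, -0.7, -2.1]
grip_width: 0.0493
```

```bash
python3 st.py .5959 -.1085 .29; python3 line.py | head -1
```

```text
t 7.275 p [ 0.5955 -0.1085  0.2905] j [ 0.496  0.566 -0.48   1.758  0.325  0.896 -1.477]
x [ 1.0e-04 -1.5e-03 -1.0e+00] yawY(deg)  12.59 shift [0.0005 0.0004 0.0001] tilt-fix [0.     0.0015 0.0002]
F [ 1.85 -0.67 -2.11] M [-0.247 -0.217 -0.245] w 0.0493
line cand: area 384 px [390.8 225.2] r 30.0 53.0 world ang -53.6 dial(mod360) deg 69.6
```

Request:
arm_command:
  rows:
    - [-0.17,0,0,0,0,0,0]
    - [-0.17,0,0,0,0,0,0]
    - [-0.17,0,0,0,0,0,0]
    - [-0.17,0,0,0,0,0,0]
    - [-0.17,0,0,0,0,0,0]

```text
time: 7.95
tcp_pos: [0.5958, -0.1093, 0.2905]
ee_rot: [-0.133, 1.569, -0.61]
ft_force: [1.6, -0.6, -2.0]
grip_width: 0.0494
```

```bash
python3 st.py .5959 -.1085 .29; python3 line.py | head -1
```

```text
t 7.95 p [ 0.5958 -0.1093  0.2905] j [ 0.638  0.618 -0.68   1.753  0.471  0.938 -0.713]
x [ 0.0016 -0.0011 -1.    ] yawY(deg)  62.68 shift [ 0.0005  0.0008 -0.0003] tilt-fix [0.     0.0019 0.0003]
F [ 1.6  -0.62 -2.04] M [-0.101 -0.301 -0.16 ] w 0.0494
line cand: area 377 px [390.6 225.1] r 30.0 53.0 world ang -3.8 dial(mod360) deg 19.8
```

Request:
arm_command:
  rows:
    - [-0.17,0,0,0,0,0,0]
    - [-0.17,0,0,0,0,0,0]
    - [-0.17,0,0,0,0,0,0]
    - [-0.17,0,0,0,0,0,0]
    - [-0.17,0,0,0,0,0,0]

```text
time: 8.62
tcp_pos: [0.5965, -0.1095, 0.2905]
ee_rot: [-0.351, 1.568, 0.034]
ft_force: [1.0, 0.4, -1.4]
grip_width: 0.0496
```

```bash
python3 st.py .5959 -.1085 .29; python3 line.py | head -1
```

```text
t 8.625 p [ 0.5965 -0.1095  0.2905] j [ 0.762  0.692 -0.872  1.748  0.62   0.998  0.038]
x [ 3.2e-03  1.0e-04 -1.0e+00] yawY(deg)  112.05 shift [ 0.0005  0.0012 -0.0002] tilt-fix [-0.      0.003   0.0011]
F [ 1.04  0.43 -1.4 ] M [ 0.014 -0.287 -0.214] w 0.0496
line cand: area 385 px [390.6 224.9] r 30.0 53.0 world ang 45.4 dial(mod360) deg -29.3
```

Request:
arm_command:
  rows:
    - [-0.17,0,0,0,0,0,0]
    - [-0.17,0,0,0,0,0,0]
    - [-0.17,0,0,0,0,0,0]
    - [-0.17,0,0,0,0,0,0]
    - [-0.17,0,0,0,0,0,0]

```text
time: 9.3
tcp_pos: [0.597, -0.1091, 0.2905]
ee_rot: [-0.861, 1.567, 0.376]
ft_force: [1.0, 0.3, -1.0]
grip_width: 0.0495
```

```bash
python3 st.py .5959 -.1085 .29; python3 line.py | head -1
```

```text
t 9.3 p [ 0.597  -0.1091  0.2905] j [ 0.862  0.786 -1.049  1.743  0.767  1.079  0.786]
x [ 0.0036  0.0014 -1.    ] yawY(deg)  160.9 shift [0.0005 0.0013 0.0002] tilt-fix [0.     0.0025 0.0029]
F [ 1.    0.29 -1.  ] M [ 0.114 -0.174 -0.205] w 0.0495
line cand: area 370 px [390.4 224.9] r 30.0 53.0 world ang 94.1 dial(mod360) deg -78.1
```

Request:
arm_command:
  rows:
    - [-0.17,0,0,0,0,0,0]
    - [-0.17,0.002,0.002,0,0,0,0]
    - [-0.17,0,0,0,0,0,0]
    - [-0.17,0,0,0,0,0,0]
    - [-0.17,0,0,0,0,0,0]

```text
time: 9.98
tcp_pos: [0.5975, -0.1082, 0.2905]
ee_rot: [-0.748, 1.569, 1.335]
ft_force: [0.7, -0.4, -0.3]
grip_width: 0.0495
```

```bash
python3 st.py .5959 -.1085 .29; python3 line.py | head -1
```

```text
t 9.975 p [ 0.5975 -0.1082  0.2905] j [ 0.93   0.892 -1.203  1.739  0.902  1.179  1.542]
x [ 3.0e-04  1.4e-03 -1.0e+00] yawY(deg)  -150.68 shift [0.0005 0.0015 0.0005] tilt-fix [0.     0.0011 0.001 ]
F [ 0.71 -0.4  -0.27] M [ 0.155 -0.083 -0.158] w 0.0495
line cand: area 363 px [390.8 224.8] r 30.0 53.0 world ang 142.7 dial(mod360) deg -126.6
```

Request:
arm_command:
  rows:
    - [-0.17,0,0,0,0,0,0]
    - [-0.17,0,0,0,0,0,0]
    - [-0.12,0,0,0,0,0,0]
    - [0,0,0,0,0,0,0]

```text
time: 10.52
tcp_pos: [0.5975, -0.1078, 0.2905]
ee_rot: [-0.028, 1.568, 2.502]
ft_force: [0.5, -0.1, 2.5]
grip_width: 0.0495
```

```bash
python3 st.py .5959 -.1085 .29; python3 line.py pics/g.png
```

```text
t 10.525 p [ 0.5975 -0.1078  0.2905] j [ 0.956  0.95  -1.275  1.738  0.967  1.235  1.95 ]
x [-0.0019  0.0014 -1.    ] yawY(deg)  -125.02 shift [0.0005 0.0015 0.0009] tilt-fix [-0.      0.0023  0.0001]
F [ 0.5  -0.06  2.5 ] M [-0.137 -0.098  0.114] w 0.0495
line cand: area 373 px [390.6 224.9] r 30.0 53.0 world ang 168.6 dial(mod360) deg -152.5
line cand: area 867 px [253.6 284.7] r 30.0 55.0 world ang -6.8 dial(mod360) deg 22.9
line cand: area 1310 px [377.  287.1] r 30.0 55.0 world ang 109.5 dial(mod360) deg -93.5
```

View pics/g.png

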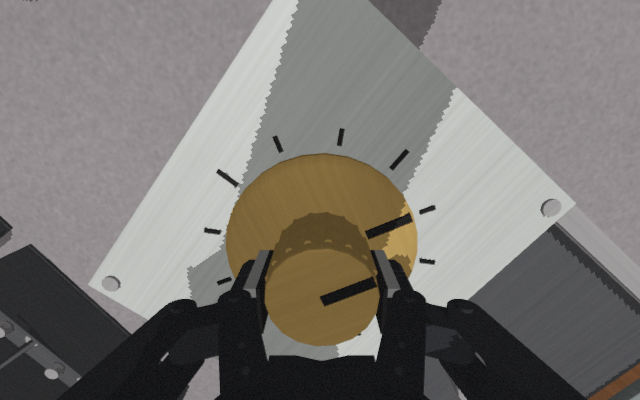

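Request:
arm_command:
  rows:
    - [0,0,0,0,0,0,60]
    - [0,0,0,0,0,0,100]
    - [0,0,0,0,0,0,100]

```text
time: 10.95
tcp_pos: [0.5969, -0.1077, 0.2898]
ee_rot: [0.547, 1.567, 3.069]
ft_force: [0.3, -0.8, 0.6]
grip_width: 0.084
```

```bash
python3 st.py .5962 -.1083 .29; python3 line.py |head -1
```

```text
t 10.95 p [ 0.5969 -0.1077  0.2898] j [ 0.954  0.949 -1.273  1.739  0.965  1.235  1.942]
x [-4.e-03  3.e-04 -1.e+00] yawY(deg)  -125.51 shift [-0.0002  0.0009  0.0002] tilt-fix [ 0.      0.0034 -0.0021]
F [ 0.27 -0.85  0.57] M [ 0.054 -0.008 -0.01 ] w 0.084
line cand: area 378 px [389.2 226. ] r 30.0 53.0 world ang 168.6 dial(mod360) deg -152.5
```

Request:
arm_command:
  rows:
    - [0.15,0,0,0,0,0,100]
    - [0.15,0,0,0,0,0,100]
    - [0.15,0,0,0,0,0,100]
    - [0.15,0,0,0,0,0,100]

```text
time: 11.5
tcp_pos: [0.5965, -0.1076, 0.2892]
ee_rot: [0.881, 1.565, 2.782]
ft_force: [-0.4, 0.5, 0.2]
grip_width: 0.0854
```

```bash
python3 st.py .5962 -.1083 .29; python3 line.py |head -1
```

```text
t 11.5 p [ 0.5965 -0.1076  0.2892] j [ 0.917  0.872 -1.173  1.74   0.875  1.162  1.376]
x [-0.005   0.0019 -1.    ] yawY(deg)  -161.07 shift [-0.0008  0.0005 -0.0005] tilt-fix [ 0.      0.0034 -0.0041]
F [-0.45  0.53  0.16] M [-0.05  -0.    -0.024] w 0.0854
line cand: area 407 px [358.8 194. ] r 30.0 53.0 world ang 168.6 dial(mod360) deg -152.6
```

Request:
arm_command:
  rows:
    - [0.16,0.003,-0.004,0,0,0,100]
    - [0.16,0,0,0,0,0,100]
    - [0.16,0,0,0,0,0,100]
    - [0.16,0,0,0,0,0,100]
    - [0.16,0,0,0,0,0,100]

```text
time: 12.18
tcp_pos: [0.5961, -0.1071, 0.289]
ee_rot: [1.501, 1.57, 2.581]
ft_force: [-0.1, 0.3, 0.3]
grip_width: 0.0856
```

```bash
python3 st.py .5962 -.1083 .29; python3 line.py |head -1
```

```text
t 12.175 p [ 0.5961 -0.1071  0.289 ] j [ 0.844  0.771 -1.022  1.746  0.746  1.067  0.64 ]
x [-8.e-04  5.e-04 -1.e+00] yawY(deg)  151.91 shift [-0.001  -0.0006 -0.001 ] tilt-fix [-0.      0.0001 -0.0009]
F [-0.14  0.31  0.29] M [ 0.011  0.048 -0.024] w 0.0856
line cand: area 398 px [295.7 188.2] r 30.0 53.0 world ang 168.9 dial(mod360) deg -152.9
```

Request:
arm_command:
  rows:
    - [0.15,0.002,-0.002,-0.001,0,0,100]
    - [0.15,0,0,0,0,0,100]
    - [0.15,0,0,0,0,0,100]
    - [0.12,0,0,0,0,0,100]
    - [0,0,0,0,0,0,100]

```text
time: 12.85
tcp_pos: [0.5958, -0.1062, 0.29]
ee_rot: [-2.512, 1.568, -2.003]
ft_force: [-0.6, -0.3, -0.7]
grip_width: 0.0854
```

```bash
python3 st.py .5962 -.1083 .29; python3 line.py |head -1
```

```text
t 12.85 p [ 0.5958 -0.1062  0.29  ] j [ 0.776  0.707 -0.904  1.749  0.648  1.014  0.136]
x [-0.0011 -0.0023 -1.    ] yawY(deg)  119.17 shift [-0.     -0.002  -0.0007] tilt-fix [ 0.     -0.0021  0.0015]
F [-0.61 -0.33 -0.65] M [-0.001  0.05   0.041] w 0.0854
line cand: area 385 px [261.6 213.1] r 30.0 53.0 world ang 169.1 dial(mod360) deg -153.0
```

Re-grip here, then continue anticlockwise by about 117 degrees.

Request:
arm_command:
  rows:
    - [0,-0.002,0.001,0,-0.002,0,100]
    - [0,0,0,0,0,0,40]
    - [0,0,0,0,0,0,0]
    - [0,0,0,0,0,0,0]
    - [0,0,0,0,0,0,0]
  newtons: 20

```text
time: 13.52
tcp_pos: [0.5966, -0.1083, 0.2898]
ee_rot: [2.306, 1.57, 2.822]
ft_force: [-0.9, 0.3, 0.0]
grip_width: 0.0497
```

```bash
python3 st.py .5962 -.1083 .29; python3 line.py |head -1
```

```text
t 13.525 p [ 0.5966 -0.1083  0.2898] j [ 0.78   0.71  -0.907  1.746  0.648  1.016  0.147]
x [-8.e-04  3.e-04 -1.e+00] yawY(deg)  119.59 shift [-0.0002  0.0002 -0.0003] tilt-fix [-0.     -0.0006 -0.0006]
F [-0.85  0.31  0.04] M [ 0.012  0.031 -0.086] w 0.0497
line cand: area 390 px [261.8 209.7] r 30.0 53.0 world ang 169.0 dial(mod360) deg -153.0
```

Request:
arm_command:
  rows:
    - [-0.13,0,0,0,0,0,0]
    - [-0.16,0,0,0,0,0,0]
    - [-0.16,0,0,0,0,0,0]
    - [-0.16,0,0,0,0,0,0]
    - [-0.16,0,0,0,0,0,0]

```text
time: 14.2
tcp_pos: [0.5965, -0.1084, 0.2898]
ee_rot: [2.256, 1.57, -2.718]
ft_force: [-0.5, 0.1, -0.1]
grip_width: 0.0493
```

```bash
python3 st.py .5962 -.1083 .29; python3 line.py |head -1
```

```text
t 14.2 p [ 0.5965 -0.1084  0.2898] j [ 0.869  0.799 -1.068  1.743  0.785  1.094  0.845]
x [-9.e-04 -4.e-04 -1.e+00] yawY(deg)  165.02 shift [-0.0002  0.0003 -0.    ] tilt-fix [ 0.     -0.0006 -0.0007]
F [-0.51  0.06 -0.12] M [ 0.086  0.148 -0.148] w 0.0493
line cand: area 392 px [261.9 209.5] r 30.0 53.0 world ang -145.3 dial(mod360) deg 161.3
```

Request:
arm_command:
  rows:
    - [-0.16,0,0,0,0,0,0]
    - [-0.16,0,0,0,0,0,0]
    - [-0.16,0,0,0,0,0,0]
    - [-0.16,0,0,0,0,0,0]
    - [-0.16,0,0,0,0,0,0]

```text
time: 14.88
tcp_pos: [0.5966, -0.1086, 0.2898]
ee_rot: [1.207, 1.57, -2.95]
ft_force: [-1.9, 0.8, 0.5]
grip_width: 0.0494
```

```bash
python3 st.py .5962 -.1083 .29; python3 line.py |head -1
```

```text
t 14.875 p [ 0.5966 -0.1086  0.2898] j [ 0.935  0.901 -1.215  1.741  0.915  1.188  1.578]
x [-1.2e-03 -2.0e-04 -1.0e+00] yawY(deg)  -148.16 shift [-0.0002  0.0002  0.0005] tilt-fix [ 0.      0.0004 -0.0011]
F [-1.89  0.77  0.54] M [-0.108  0.117 -0.206] w 0.0494
line cand: area 397 px [262.2 209.6] r 30.0 53.0 world ang -98.2 dial(mod360) deg 114.3
```

Request:
arm_command:
  rows:
    - [-0.14,0,0,0,0,0,0]
    - [-0.12,0,0,0,0,0,0]
    - [-0.08,0,0,0,0,0,0]
    - [0,0,0,0,0,0,0]

```text
time: 15.42
tcp_pos: [0.5967, -0.1086, 0.2898]
ee_rot: [0.758, 1.569, -3.06]
ft_force: [-2.0, -0.4, 2.1]
grip_width: 0.0492
```

```bash
python3 st.py .5962 -.1083 .29; python3 line.py |head -1
```

```text
t 15.425 p [ 0.5967 -0.1086  0.2898] j [ 0.955  0.945 -1.269  1.74   0.964  1.23   1.888]
x [-1.5e-03 -1.0e-04 -1.0e+00] yawY(deg)  -128.73 shift [-0.0002  0.0001  0.0006] tilt-fix [-0.      0.0011 -0.0011]
F [-2.04 -0.4   2.08] M [-0.22   0.118  0.086] w 0.0492
line cand: area 398 px [262.2 209.9] r 30.0 53.0 world ang -78.7 dial(mod360) deg 94.8
```

Request:
arm_command:
  rows:
    - [-0.06,0,0,0,0,0,0]
    - [-0.025,0,0,0,0,0,0]
    - [0,0,0,0,0,0,0]

```text
time: 15.85
tcp_pos: [0.5967, -0.1085, 0.2898]
ee_rot: [1.076, 1.569, -2.664]
ft_force: [-1.3, -0.4, 2.1]
grip_width: 0.0497
```

```bash
python3 st.py .5962 -.1083 .29; python3 line.py pics/i.png|head -1
```

```text
t 15.85 p [ 0.5967 -0.1085  0.2898] j [ 0.959  0.955 -1.281  1.74   0.975  1.239  1.959]
x [-1.5e-03 -8.0e-04 -1.0e+00] yawY(deg)  -124.26 shift [-0.0002  0.0001  0.0006] tilt-fix [-0.      0.0008 -0.0015]
F [-1.31 -0.44  2.13] M [-0.148  0.126  0.07 ] w 0.0497
line cand: area 397 px [262.3 209.8] r 30.0 53.0 world ang -74.3 dial(mod360) deg 90.3
```

View pics/i.png

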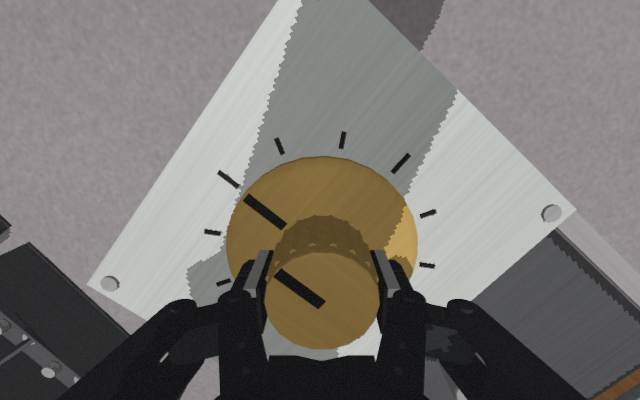

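Request:
arm_command:
  rows:
    - [0.06,0,0,0,0,0,0]
    - [0.08,0,0,0,0,0,0]
    - [0.08,0,0,0,0,0,0]
    - [0.08,0,0,0,0,0,0]
    - [0.08,0,0,0,0,0,0]

```text
time: 16.52
tcp_pos: [0.5967, -0.1084, 0.2898]
ee_rot: [1.635, 1.569, -2.502]
ft_force: [-1.1, 0.6, 1.6]
grip_width: 0.0497
```

Request:
arm_command:
  rows:
    - [0.08,0,0,0,0,0,0]
    - [0.08,0,0,0,0,0,0]
    - [0.08,0,0,0,0,0,0]
    - [0.08,0,0,0,0,0,0]
    - [0.08,0,0,0,0,0,0]

```text
time: 17.15
tcp_pos: [0.5966, -0.1083, 0.2898]
ee_rot: [2.198, 1.569, -2.36]
ft_force: [-0.7, -0.1, 1.8]
grip_width: 0.0496
```

```bash
python3 st.py .5962 -.1083 .29; python3 line.py|head -1
```

```text
t 17.15 p [ 0.5966 -0.1083  0.2898] j [ 0.907  0.852 -1.148  1.742  0.856  1.143  1.214]
x [-0.0012 -0.0012 -1.    ] yawY(deg)  -171.13 shift [-0.0002  0.0004  0.0001] tilt-fix [-0.     -0.001  -0.0014]
F [-0.66 -0.14  1.77] M [-0.008  0.183  0.108] w 0.0496
line cand: area 391 px [262.1 209.7] r 30.0 53.0 world ang -121.2 dial(mod360) deg 137.2
```

Request:
arm_command:
  rows:
    - [0.08,0,0,0,0,0,0]
    - [0.08,0,0,0,0,0,0]
    - [0.08,0,0,0,0,0,0]
    - [0.08,0,0,0,0,0,0]
    - [0.08,0,0,0,0,0,0]

```text
time: 17.82
tcp_pos: [0.5965, -0.1083, 0.2898]
ee_rot: [2.734, 1.569, -2.238]
ft_force: [-1.5, -0.1, 1.2]
grip_width: 0.0495
```

Request:
arm_command:
  rows:
    - [0.08,0,0,0,0,0,0]
    - [0.08,0,0,0,0,0,0]
    - [0.06,0,0,0,0,0,0]
    - [0.04,0,0,0,0,0,0]

```text
time: 18.32
tcp_pos: [0.5965, -0.1082, 0.2898]
ee_rot: [-3.065, 1.569, -2.022]
ft_force: [-1.0, -1.2, 1.7]
grip_width: 0.0498
```

```bash
python3 st.py .5962 -.1083 .29; python3 line.py|head -1
```

```text
t 18.325 p [ 0.5965 -0.1082  0.2898] j [ 0.844  0.769 -1.02   1.744  0.744  1.068  0.606]
x [-6.0e-04 -1.3e-03 -1.0e+00] yawY(deg)  149.78 shift [-0.0002  0.0002 -0.0002] tilt-fix [-0.     -0.0015  0.0001]
F [-0.99 -1.2   1.74] M [-0.028  0.108  0.099] w 0.0498
line cand: area 391 px [261.9 209.6] r 30.0 53.0 world ang -160.5 dial(mod360) deg 176.5
```

Dial at about -183 degrees; now slowly, feeling for the stop.

Request:
arm_command:
  rows:
    - [0.04,0,0,0,0,0,0]
    - [0.04,0,0,0,0,0,0]
    - [0.04,0,0,0,0,0,0]
    - [0.04,0,0,0,0,0,0]

```text
time: 18.88
tcp_pos: [0.5965, -0.1082, 0.2898]
ee_rot: [-2.887, 1.569, -2.011]
ft_force: [-0.7, -1.3, 1.7]
grip_width: 0.0498
```

```bash
python3 st.py .5962 -.1083 .29; python3 line.py|head -1
```

```text
t 18.875 p [ 0.5965 -0.1082  0.2898] j [ 0.825  0.751 -0.986  1.745  0.716  1.051  0.458]
x [-6.0e-04 -1.2e-03 -1.0e+00] yawY(deg)  140.19 shift [-0.0002  0.0002 -0.0003] tilt-fix [ 0.     -0.0013  0.0003]
F [-0.66 -1.31  1.73] M [-0.04   0.142  0.125] w 0.0498
line cand: area 392 px [261.9 209.7] r 30.0 53.0 world ang -170.1 dial(mod360) deg -173.9
```

Request:
arm_command:
  rows:
    - [0.04,0,0,0,0,0,0]
    - [0.04,0,0,0,0,0,0]
    - [0.04,0,0,0,0,0,0]

```text
time: 19.3
tcp_pos: [0.5965, -0.1082, 0.2898]
ee_rot: [-2.688, 1.569, -1.939]
ft_force: [-1.2, -0.4, 1.9]
grip_width: 0.0496
```

```bash
python3 st.py .5962 -.1083 .29; python3 line.py|head -1
```

```text
t 19.3 p [ 0.5965 -0.1082  0.2898] j [ 0.811  0.737 -0.96   1.745  0.694  1.039  0.346]
x [-5.0e-04 -1.2e-03 -1.0e+00] yawY(deg)  132.9 shift [-0.0002  0.0001 -0.0003] tilt-fix [-0.     -0.0012  0.0006]
F [-1.23 -0.43  1.88] M [0.045 0.16  0.062] w 0.0496
line cand: area 391 px [261.8 209.6] r 30.0 53.0 world ang -177.5 dial(mod360) deg -166.5
```

Request:
arm_command:
  rows:
    - [0.04,0,0,0,0,0,0]
    - [0.04,0,0,0,0,0,0]
    - [0.04,0,0,0,0,0,0]

```text
time: 19.73
tcp_pos: [0.5965, -0.1081, 0.2898]
ee_rot: [-2.489, 1.569, -1.867]
ft_force: [-1.1, -0.5, 2.0]
grip_width: 0.0493
```

```bash
python3 st.py .5962 -.1083 .29; python3 line.py|head -1
```

```text
t 19.725 p [ 0.5965 -0.1081  0.2898] j [ 0.796  0.723 -0.934  1.746  0.672  1.027  0.235]
x [-4.0e-04 -1.3e-03 -1.0e+00] yawY(deg)  125.62 shift [-0.0002  0.0001 -0.0004] tilt-fix [ 0.     -0.0011  0.0008]
F [-1.05 -0.53  2.  ] M [-0.042  0.143  0.121] w 0.0493
line cand: area 391 px [261.7 209.6] r 30.0 53.0 world ang 175.2 dial(mod360) deg -159.2
```

Request:
arm_command:
  rows:
    - [0.04,0,0,0,0,0,0]
    - [0.04,0,0,0,0,0,0]
    - [0.04,0,0,0,0,0,0]

```text
time: 20.15
tcp_pos: [0.5965, -0.1081, 0.2898]
ee_rot: [-2.317, 1.569, -1.822]
ft_force: [0.7, -0.4, 1.2]
grip_width: 0.0493
```

```bash
python3 st.py .5962 -.1083 .29; python3 line.py|head -1
```

```text
t 20.15 p [ 0.5965 -0.1081  0.2898] j [ 0.78   0.71  -0.907  1.746  0.65   1.015  0.123]
x [-3.0e-04 -1.3e-03 -1.0e+00] yawY(deg)  118.33 shift [-0.0002  0.     -0.0004] tilt-fix [-0.     -0.0009  0.001 ]
F [ 0.69 -0.44  1.24] M [0.029 0.167 0.085] w 0.0493
line cand: area 391 px [261.7 209.6] r 30.0 53.0 world ang 167.9 dial(mod360) deg -151.8
```

Request:
arm_command:
  rows:
    - [0.04,0,0,0,0,0,0]
    - [0.04,0,0,0,0,0,0]
    - [0.03,0,0,0,0,0,0]

```text
time: 20.58
tcp_pos: [0.5966, -0.1082, 0.2898]
ee_rot: [-2.254, 1.57, -1.878]
ft_force: [-0.9, -0.2, 0.5]
grip_width: 0.0494
```

```bash
python3 st.py .5962 -.1083 .29; python3 line.py|head -1
```

```text
t 20.575 p [ 0.5966 -0.1082  0.2898] j [ 0.765  0.698 -0.882  1.746  0.629  1.005  0.02 ]
x [-3.e-04 -1.e-03 -1.e+00] yawY(deg)  111.56 shift [-0.0002  0.0001 -0.0004] tilt-fix [-0.     -0.0007  0.0008]
F [-0.91 -0.24  0.49] M [ 0.039  0.127 -0.244] w 0.0494
line cand: area 393 px [261.8 209.5] r 30.0 53.0 world ang 161.0 dial(mod360) deg -145.0
```

Request:
arm_command:
  rows:
    - [0.04,0,0,0,0,0,0]
    - [0.03,0,0,0,0,0,0]

```text
time: 20.88
tcp_pos: [0.5966, -0.1082, 0.2898]
ee_rot: [-2.045, 1.569, -1.741]
ft_force: [-1.1, -1.2, 1.8]
grip_width: 0.0495
```

```bash
python3 st.py .5962 -.1083 .29; python3 line.py|head -1
```

```text
t 20.875 p [ 0.5966 -0.1082  0.2898] j [ 0.755  0.691 -0.866  1.747  0.617  0.999 -0.043]
x [-2.0e-04 -1.3e-03 -1.0e+00] yawY(deg)  107.42 shift [-0.0002 -0.     -0.0004] tilt-fix [-0.     -0.0006  0.0012]
F [-1.14 -1.17  1.82] M [-0.03   0.121  0.042] w 0.0495
line cand: area 393 px [261.7 209.7] r 30.0 53.0 world ang 157.0 dial(mod360) deg -140.9
```

Request:
arm_command:
  rows:
    - [0.03,0,0,0,0,0,0]
    - [0.03,0,0,0,0,0,0]

```text
time: 21.18
tcp_pos: [0.5966, -0.1081, 0.2898]
ee_rot: [-1.887, 1.569, -1.646]
ft_force: [0.1, -2.5, 1.1]
grip_width: 0.049
```

```bash
python3 st.py .5962 -.1083 .29; python3 line.py|head -1
```

```text
t 21.175 p [ 0.5966 -0.1081  0.2898] j [ 0.747  0.685 -0.852  1.747  0.607  0.994 -0.098]
x [-1.0e-04 -1.8e-03 -1.0e+00] yawY(deg)  103.84 shift [-0.0002 -0.0001 -0.0004] tilt-fix [-0.     -0.0006  0.0017]
F [ 0.15 -2.54  1.14] M [-0.804 -0.005  0.69 ] w 0.049
line cand: area 392 px [261.3 209.9] r 30.0 53.0 world ang 153.7 dial(mod360) deg -137.6
```

Request:
arm_command:
  rows:
    - [0.03,0,0,0,0,0,0]
    - [0.03,0,0,0,0,0,0]

```text
time: 21.48
tcp_pos: [0.5964, -0.1071, 0.2897]
ee_rot: [-2.01, 1.569, -1.831]
ft_force: [-1.8, 1.5, 2.1]
grip_width: 0.0494
```

```bash
python3 st.py .5962 -.1083 .29; python3 line.py|head -1
```

```text
t 21.475 p [ 0.5964 -0.1071  0.2897] j [ 0.737  0.679 -0.839  1.748  0.595  0.989 -0.154]
x [-3.0e-04 -1.3e-03 -1.0e+00] yawY(deg)  100.3 shift [-0.0003 -0.0012 -0.0004] tilt-fix [ 0.     -0.0006  0.0012]
F [-1.82  1.49  2.1 ] M [0.208 0.213 0.972] w 0.0494
line cand: area 388 px [258.9 215.3] r 30.0 53.0 world ang 153.5 dial(mod360) deg -137.5
```

The dial stopped dead at about -137.5 degrees: torque rose to 0.7–0.97 N·m, and the line held still while the pads slipped. I'll open the gripper.

Request:
arm_command:
  rows:
    - [0,0,0,0,0,0,60]
    - [0,0,0,0,0,0,100]
    - [0,0,0,0,0,0,100]
    - [0,0,0,-0.03,0,0,100]
    - [0,0,0,-0.05,0,0,100]

```text
time: 22.15
tcp_pos: [0.5951, -0.1086, 0.3668]
ee_rot: [2.801, 1.562, 2.975]
ft_force: [0.2, -0.3, -0.1]
grip_width: 0.0854
```

```bash
python3 st.py .565 .009 .27; python3 line.py pics/k.png|head -1
python3 - <<'E'
from h import *
pose=T();f=grab_frame("wrist");W=cloud(f,pose)
m=(abs(W[...,2]-.131)<.004)&(np.hypot(W[...,0]-.564,W[...,1]-.008)<.04)
print(m.sum()); 
if m.sum(): print(cv2.minEnclosingCircle((W[m][:,:2]*1000).astype(np.float32)),W[m].mean(0))
f=grab_frame("side");W=cloud(f)
m=(abs(W[...,2]-.131)<.004)&(np.hypot(W[...,0]-.564,W[...,1]-.008)<.04)
print(cv2.minEnclosingCircle((W[m][:,:2]*1000).astype(np.float32)),W[m].mean(0))
E
```

```text
t 22.15 p [ 0.5951 -0.1086  0.3668] j [ 0.785  0.592 -0.903  1.691  0.507  1.12  -0.093]
x [-0.0083  0.0014 -1.    ] yawY(deg)  99.94 shift [ 0.0972  0.1208 -0.0085] tilt-fix [-0.     -0.008  -0.0028]
F [ 0.18 -0.31 -0.13] M [-0.032 -0.092  0.045] w 0.0854
line cand: area 179 px [282.3 181.7] r 30.0 53.0 world ang 154.9 dial(mod360) deg -138.9
2088
((562.8795776367188, 6.387236595153809), 15.831809043884277) [0.56304442 0.00628714 0.13081398]
((564.0540161132812, 10.463428497314453), 16.636056900024414) [0.56377866 0.01048858 0.12973556]
```

View pics/k.png

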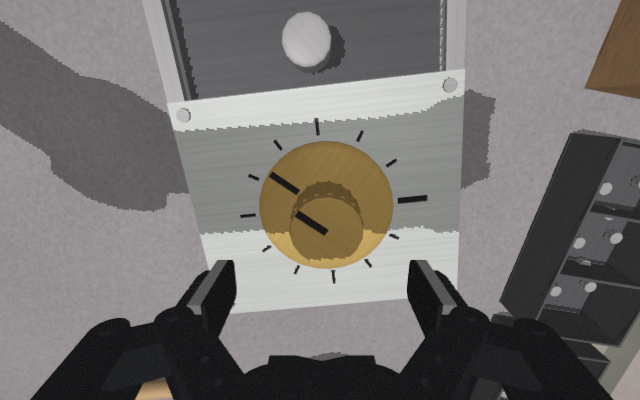

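Request:
arm_command:
  rows:
    - [-0.06,-0.008,-0.003,0,0.04,-0.003,100]
    - [-0.05,0,0,0,0.04,-0.003,100]
    - [0,0,0,0.01,0.03,-0.002,100]
    - [0,0,0,0.01,0.008,0,100]
    - [0,0,0,0,0,0,100]

```text
time: 22.92
tcp_pos: [0.5595, 0.008, 0.3459]
ee_rot: [-0.922, 1.565, -0.635]
ft_force: [0.3, 0.5, -0.6]
grip_width: 0.0852
```

```bash
python3 st.py .5633 .0072 .273
```

```text
t 22.925 p [0.5595 0.008  0.3459] j [ 0.657  0.551 -0.948  1.827  0.524  1.032 -0.213]
x [ 0.0046 -0.0034 -1.    ] yawY(deg)  106.45 shift [ 0.0729 -0.0015  0.0031] tilt-fix [-0.      0.0034  0.0045]
F [ 0.26  0.49 -0.57] M [-0.027 -0.01   0.02 ] w 0.0852
```

Request:
arm_command:
  rows:
    - [0,0.003,0.004,0.025,-0.001,0.003,100]
    - [0,0,0,0.025,0,0,100]
    - [0,0,0,0.015,0,0,100]
    - [0,0,0,0.005,0,0,100]

```text
time: 23.42
tcp_pos: [0.5653, 0.0031, 0.2739]
ee_rot: [-1.238, 1.567, -0.957]
ft_force: [-0.5, -0.6, -0.5]
grip_width: 0.0849
```

```bash
python3 st.py .5633 .0072 .273
```

```text
t 23.425 p [0.5653 0.0031 0.2739] j [ 0.598  0.65  -0.866  1.86   0.621  0.923 -0.28 ]
x [ 0.002  -0.0028 -1.    ] yawY(deg)  106.11 shift [ 0.0009  0.0045 -0.0008] tilt-fix [-0.      0.0011  0.0033]
F [-0.46 -0.57 -0.48] M [ 0.043 -0.012  0.067] w 0.0849
```

Request:
arm_command:
  rows:
    - [0,0,0.003,0,0.004,0,100]
    - [0,0,0,0,0,0,40]
    - [0,0,0,0,0,0,0]
    - [0,0,0,0,0,0,0]
    - [0,0,0,0,0,0,0]
  newtons: 25

```text
time: 24.05
tcp_pos: [0.5636, 0.0067, 0.2758]
ee_rot: [-2.194, 1.568, -1.913]
ft_force: [0.1, 0.4, -2.6]
grip_width: 0.0314
```

```bash
python3 st.py .5633 .0072 .273
python3 - <<'E'
from h import *
f=grab_frame("wrist");cv2.imwrite("pics/m.png",f["color"][:,:,::-1])
E
```

```text
t 24.05 p [0.5636 0.0067 0.2758] j [ 0.596  0.647 -0.87   1.862  0.616  0.927 -0.284]
x [-8.0e-04 -2.3e-03 -1.0e+00] yawY(deg)  106.05 shift [ 0.0028  0.0006 -0.0001] tilt-fix [-0.     -0.0014  0.002 ]
F [ 0.11  0.42 -2.59] M [ 0.102 -0.112 -0.036] w 0.0314
```

View pics/m.png

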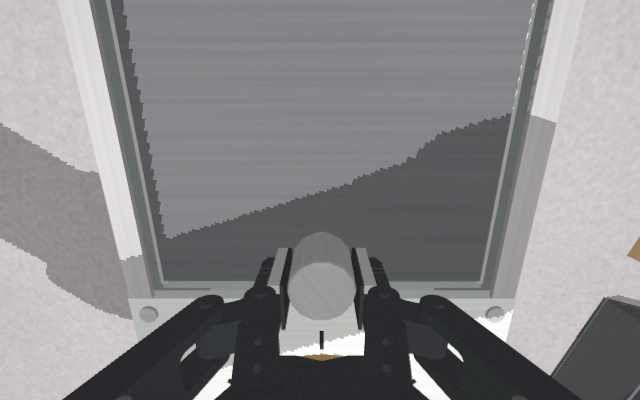

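The knob is gripped, centred at (321,285). Next I'll slide the lid slowly.

Request:
arm_command:
  rows:
    - [0,0,0,0,0.01,0,0]
    - [0,0,0,0,0.012,0,0]
    - [0,0,0,0,0.012,0,0]

```text
time: 24.48
tcp_pos: [0.5542, 0.0391, 0.2758]
ee_rot: [-1.84, 1.566, -1.563]
ft_force: [-0.7, -2.7, 1.5]
grip_width: 0.0313
```

```bash
python3 st.py .5357 .1028 .2755
```

```text
t 24.475 p [0.5542 0.0391 0.2758] j [ 0.544  0.635 -0.873  1.882  0.615  0.918 -0.35 ]
x [ 0.     -0.0048 -1.    ] yawY(deg)  105.91 shift [-0.      0.0664 -0.0003] tilt-fix [-0.     -0.0013  0.0046]
F [-0.72 -2.67  1.54] M [-0.491  0.18   0.074] w 0.0313
```

The lid slides with about 2.7 N, so it is unlocked.

Request:
arm_command:
  rows:
    - [0,0,0.004,0,0.014,0,0]
    - [0,0,0,0,0.014,0,0]
    - [0,0,0,0,0.014,0,0]
    - [0,0,0,0,0.01,0,0]

```text
time: 24.98
tcp_pos: [0.5384, 0.094, 0.2758]
ee_rot: [-3.113, 1.57, -2.833]
ft_force: [-1.4, -2.2, 1.7]
grip_width: 0.0312
```

```bash
python3 st.py .5357 .1028 .2755
```

```text
t 24.975 p [0.5384 0.094  0.2758] j [ 0.455  0.624 -0.882  1.904  0.609  0.908 -0.45 ]
x [-1.2e-03 -4.0e-04 -1.0e+00] yawY(deg)  106.04 shift [ 0.0003  0.0092 -0.0001] tilt-fix [ 0.     -0.0013  0.    ]
F [-1.43 -2.19  1.73] M [-0.534  0.087 -0.052] w 0.0312
```

Request:
arm_command:
  rows:
    - [0,0,0,0,0.006,0,0]
    - [0,0,0,0,0.006,0,0]

```text
time: 25.22
tcp_pos: [0.5357, 0.1037, 0.2757]
ee_rot: [-1.903, 1.564, -1.625]
ft_force: [3.2, -19.1, 6.2]
grip_width: 0.0317
```

```bash
python3 st.py .5357 .1028 .2755
```

```text
t 25.225 p [0.5357 0.1037 0.2757] j [ 0.434  0.622 -0.88   1.906  0.614  0.91  -0.474]
x [-4.0e-04 -6.6e-03 -1.0e+00] yawY(deg)  105.97 shift [ 0.0003 -0.0008 -0.0003] tilt-fix [-0.     -0.0022  0.0062]
F [  3.22 -19.13   6.16] M [-4.017 -0.745  0.067] w 0.0317
```

Request:
arm_command:
  rows:
    - [0,0,0,0,0.005,0,0]
    - [0,0,0,0,0.004,0,0]

```text
time: 25.48
tcp_pos: [0.5355, 0.1055, 0.2757]
ee_rot: [-1.777, 1.552, -1.504]
ft_force: [0.4, -9.2, 3.5]
grip_width: 0.0311
```

```bash
python3 st.py .5357 .1028 .2755
```

```text
t 25.475 p [0.5355 0.1055 0.2757] j [ 0.42   0.619 -0.872  1.906  0.62   0.914 -0.491]
x [ 0.0013 -0.019  -0.9998] yawY(deg)  105.62 shift [ 0.0003 -0.0027 -0.0005] tilt-fix [ 0.     -0.0039  0.0186]
F [ 0.43 -9.16  3.51] M [-1.57  -0.083  0.397] w 0.0311
```

The lid is at its stop, after a rise to 19 N and about 100 mm of travel. I'll let go and lift.

Request:
arm_command:
  rows:
    - [0,0,0,0,0,0,50]
    - [0,0,0,0,0,0,100]
    - [0,0,0,0,0,0,100]
    - [0,0,0.01,-0.03,0,0,100]
    - [0,0,0,-0.05,0,0,100]

```text
time: 26.1
tcp_pos: [0.5341, 0.1079, 0.354]
ee_rot: [-2.924, 1.561, -2.65]
ft_force: [0.7, -1.2, 0.7]
grip_width: 0.0852
```

Request:
arm_command:
  rows:
    - [0,0,0,-0.05,-0.04,0,100]
    - [0,0,0,0,-0.05,0,100]
    - [0,0,0,0,-0.05,0,100]
    - [0,0,0,0,0,0,100]

```text
time: 26.6
tcp_pos: [0.575, -0.026, 0.41]
ee_rot: [-1.012, 1.568, -0.732]
ft_force: [-0.6, 0.5, 0.6]
grip_width: 0.0855
```

```bash
python3 st.py; python3 line.py|head -3
python3 - <<'E'
from h import *
pose=T();f=grab_frame("wrist");cv2.imwrite("pics/n.png",f["color"][:,:,::-1]);W=cloud(f,pose)
def kn(W):
    m=(abs(W[...,2]-.131)<.004)&(np.hypot(W[...,0]-.5357,W[...,1]-.1028)<.03); print(m.sum())
    if m.sum()>20:
        c=np.array(cv2.minEnclosingCircle((W[m][:,:2]*1000).astype(np.float32))[0])/1000
        print(c,"chest y",(c-[.5531,.0405])@[-.2763,.961])
kn(W)
f=grab_frame("side");cv2.imwrite("pics/n2.png",f["color"][:,:,::-1]);kn(cloud(f))
f=grab_frame("scene");cv2.imwrite("pics/n3.png",f["color"][:,:,::-1])
E
```

```text
t 26.6 p [ 0.575 -0.026  0.41 ] j [ 0.734  0.506 -0.984  1.726  0.458  1.158 -0.101]
x [ 0.0017 -0.0015 -1.    ] yawY(deg)  106.05 shift [-0.0099 -0.0811 -0.0004] tilt-fix [0.     0.0012 0.002 ]
F [-0.56  0.52  0.61] M [ 0.058  0.029 -0.007] w 0.0855
line cand: area 85 px [287.7 249. ] r 30.0 52.0 world ang 155.1 dial(mod360) deg -139.0
1580
[0.53514691 0.10242162] chest y 0.06446711091125489
51
[0.53455457 0.10555513] chest y 0.06764208350646973
```

View pics/n.png

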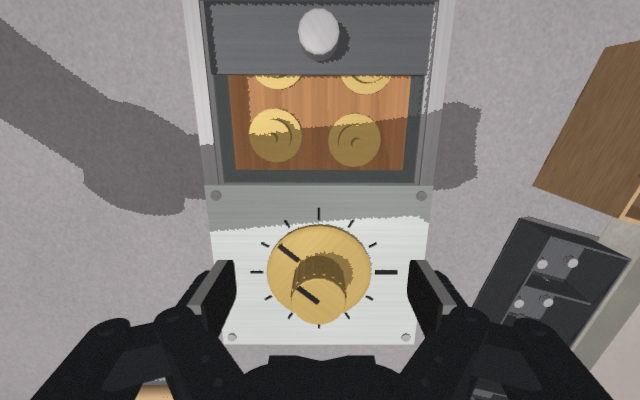

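View pics/n2.png

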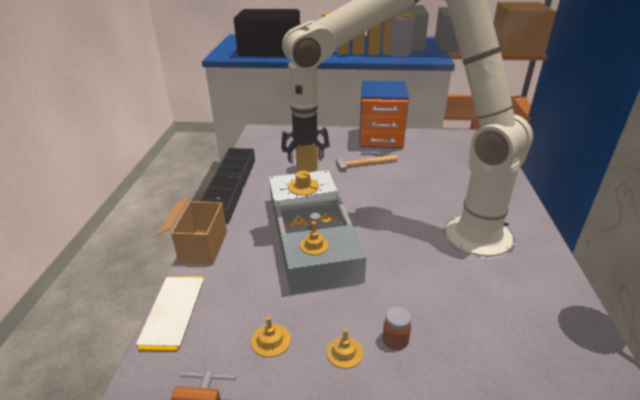

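```bash
python3 -c "
from workcell import *
print(close_job())"
```

```text
the job is handed in; nothing more can be done
None
```

The chest is unlocked and the sliding lid is fully open. I handed the job in at about 26.7 s.

**Dial:** I turned it clockwise to 119° (mark 4 is 120°). I then turned it anticlockwise past mark 3 once, with one re-grip on the way, and stopped at −270° (line read 90.3° against mark 3's 90°). Turning slowly clockwise at 20 N, the dial stopped dead at about −137.5°. Torque rose to 0.7 N·m there, reaching 0.97 N·m on one more small step while the pads slipped and the line held still. After letting go, the line read about −139°. I take the small difference as measuring error or slight relaxation.

**Lid:** It slid freely at about 2.7 N until a 19 N rise at its stop. The knob's travel measured 100.0 mm from the wrist camera and 99.4 mm from the side camera, and the open chest interior was visible. I let go and moved the gripper clear, touching nothing.

**Everything else:** In the final side picture, valve_a, valve_b, valve_c, hammer, sleeve and jar stand where they were at the start. I checked that by eye only. No check failed.

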